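# Slide check of the plate exposure box

### The arm

A 7-joint arm with a two-finger parallel gripper is mounted at the origin on the work surface. World frame = base frame: x ahead of the robot, y to its left, z up, the work surface at z = 0. Lengths are in mm, angles in rad, forces in N, time in s.
With the tool pointing down it reaches from about 400 to 875 mm from the base axis. Payload 4.4 kg.
Tool frame: the origin (TCP) lies at the very end of the fingers, on their centre line; the grasp point (between the pads) lies 19 mm behind it; z points along the fingers, y is the direction in which the jaws open and shut (so a half turn about z gives the same grasp; the last joint's range is limited). The gripper opens to 85 mm and grips with 20 to 120 N. Pads are 22 mm wide; open, the fingers measure 114 mm over their backs; the gripper's body (76 mm by 85 mm) begins 54 mm behind the grasp point. The pads swing forward as they close: fully open they stand 13 mm farther back than shut.
Start: joints at [-1.405, 0.628, 0.038, 1.517, -0.027, 0.996, -0.02], TCP at [149.299, 632.635, 231.313] pointing down, gripper open.
Joint ranges: [-3.06, 3.06], [-0.37, 2.12], [-1.25, 1.32], [0.18, 2.47], [-1.1, 4.24], [0.23, 1.98], [-2.94, 2.94]. Speed limits (rad/s): [2.57, 2.57, 3.14, 3.14, 3.14, 3.14, 3.14].

### API

Orientations are given as [roll, pitch, yaw] about the fixed x, y, z axes, in that order (R = Rz(yaw) Ry(pitch) Rx(roll)).
In Python, from cell import ctrl gives the robot as it stands.
- The arm moves only by the shell command python3 -m crank 'ROWS' [OPENING]. ROWS is JSON, a list that holds one entry, the list of rows, each a list of 6 numbers: the shift along the tool's x, y, z in units of 30 mm (1.0 is 30 mm), then the turn, a rotation vector about the tool's x, y, z in units of 6 degrees (1.0 is 6 degrees). In form: [[[tx, ty, tz, rx, ry, rz], ...]]. A call has 1 to 12 rows; each row shifts and turns the pose as measured when the row begins, along the tool's axes as they then stand; what a row does not reach is not made up. A row lasts 1/12 s, in which the tool goes at most 41.7 mm and 7.16 degrees, less where a joint would pass 70% of its speed; a pose out of reach is approached as far as the arm can. A call is refused whole if a number of a shift passes 1 or a number of a turn 1, either way. A call with a gripper value outside its range is refused whole. OPENING is the gripper command: -1 is fully open, 1 is shut, values between are in proportion, set as the call begins (- or left out, the last holds). The fingers move at their own pace and stop on an object; the grip force is fixed at half the most. Time passes only in rows, so rows that do not move let the fingers close. It gives the time, the measured TCP pose, the force and the opening at its end, in the units of the state.
- ctrl.read_state(): the state, without advancing time (a new reading comes with each control period).
- ctrl.get_image(name): name is "side" or "top"; returns a dict with "color" (384x512x3 uint8, red, green, blue), "depth" (384x512 float32, mm along the optical axis (not along the pixel's ray), 0 where there is no reading), "camera_matrix" (3x3 intrinsics, pixels), "R" (3x3) and "t" (3): a world point X has camera coordinates R X + t. Camera axes: x right, y down, z forward; pixel columns grow to the right and rows downward; lengths in mm; the calibration is good to about 2 mm. A picture is of the moment at which its call begins.
- ctrl.finish_job(): hands the job in, once; it reports no verdict.
Trained networks look in a picture, given as the dict that the camera call returned (one of the last four; its "shot" number tells which), for a name from the list of things; names that differ only in an ending like _2 or _b are one class to them, and where a whole thing is asked for, a point or a joint stands for the part that bears it (a point fixed in the world has none). Each returns a list of dicts, best first, with "conf" (0 to 1); they miss things now and then, are a little off and sometimes report something else, mostly with a low value. They report only what shows in the picture. A call takes as long as a camera call.
- ctrl.search_frame(query, picture): "extent" ([centre column, centre row, width, height] in pixels, round what is visible of it).
The state is a dict: "clock": time; "qpos": joint angles; "qd": joint speeds; "tau": joint torques, N m; "eef_pos": TCP position; "tool_rot": TCP orientation; "force": force on the tool from outside, world axes, zero at the start; "torque": the same for the moment, N m; "width": finger opening in mm.
Only numpy, scipy, OpenCV 4.12 (cv2) and the standard library are available. Lean on these libraries where they do the work, as an engineer would, in place of code of your own. Each camera call takes 0.05 s, during which the arm holds its last target. There are 200 camera calls.

### The job

Before class, check the slides of the plate exposure box marked with yellow tape: pull its tray out by the handle until it locks and let go of it, then press the green release button on top of that box so that the tray runs fully home again. Leave the tray of the blue-taped box shut.

Things in the scene. Friction and masses are not known exactly. Their poses are not given: they have to be found in the camera images.
- yellow_box: White exposure box for small printing plates, 240 deep x 180 wide x 110 mm high, fixed to the table, with YELLOW tape across its top and its tray front (its twin beside it has blue tape). Origin: centre of the underside; x runs from front to back, z up; the tray comes out along -x, roughly towards the robot. A fixed grey dial, 13 mm high, on its top (x -85, y +50 mm) does not matter.
- yellow_handle (a point): Middle of the yellow tray's handle: a steel bar 12 mm thick, 90 mm long along the box's y axis, its centre 50 mm in front of the tray's front panel and 85 mm above the table (25 mm below the box's top). It joins the panel only at its two ends, so it can be pinched from above with one finger between bar and panel (44 mm clear), or hooked. Moves with the tray.
- yellow_tray (a joint): How far the yellow tray is out, m: 0 fully home, locks at 0.110, end stop at 0.118. A spring (2 N at home, 4.2 N out) pulls it home, damped, in about a second unless locked; pulling takes 3 to 9 N. The latch snaps in once the tray is past 0.110: let go then and it rests at 0.110; let go sooner and it runs home.
- yellow_release_top (a point): Middle of the top of the yellow box's green round release button, 28 mm across, standing 14 mm above the box's top (124 mm above the table) in a flat black collar 38 mm across and 3 mm high. Pressed straight down. It dips and pops up by itself as the latch snaps in.
- yellow_release (a joint): How far the yellow box's green button is pressed, m: 0 up, 0.009 fully down (about 3.5 N). Pressed beyond about 0.006 with the tray locked out it frees the tray, which then runs home by itself; it springs up when let go.
- blue_tray (a joint): How far the tray of the other box (same make, blue tape) is out, m; 0 is home. It stays shut.

How it is judged (in metres and radians):
On the way, in this order (a step that is already met when the one before it is completed fails the run):
1. the yellow tray stands locked out with the hand off it (value of joint yellow_tray above 0.104 m and contact force between yellow_box and the fingers below 0.3 N and contact force between yellow_box and the arm below 0.3 N), for 0.2 s.
2. the yellow box's release button is pressed (value of joint yellow_release above 0.005 m).
At the end, for the whole second after the job is handed in: The yellow tray is home (within 10 mm) and at rest, its release button is up again (within 3 mm), and the blue tray is home (within 10 mm) (value of joint each of yellow_tray, blue_tray below 0.01 m and velocity of joint yellow_tray between -0.01 and 0.01 m/s and value of joint yellow_release below 0.003 m); the robot touches nothing.
It fails at once if the blue-taped box's tray is pulled out more than 20 mm (value of joint blue_tray above 0.02 m).
It also fails if it takes over 43 s, if anything falls off the work surface, if the arm or the gripper's body presses on something with over 40 N, if the wrist force passes 120 N, or if a joint passes its speed limit or range.

## Working session

There is one attempt and no reset: what is moved stays moved. The work goes in short steps, Python scripts to look and compute and a shell command to move; the robot and the scene stay as the last step left them, time stands still between calls to the robot, and variables do not carry over. Pictures are saved under pics/ and viewed, about 8 in all and at most 12, crops included, and the job is handed in when it is done.

```bash
mkdir -p pics; cat > h.py <<'E'
import numpy as np, cv2
from cell import ctrl
def px2w(im,u,v,z=None,d=None):
    K,R,t=im["camera_matrix"],np.array(im["R"]),np.array(im["t"])
    r=np.linalg.solve(K,[u,v,1.0])
    if z is not None:
        c=-R.T@t; w=R.T@r; return c+w*(z-c[2])/w[2]
    if d is None:
        p=im["depth"][int(v)-1:int(v)+2,int(u)-1:int(u)+2]; d=np.median(p[p>0])
    return R.T@(r*d-t)
def save(im,n): cv2.imwrite(f"pics/{n}.png",im["color"][:,:,::-1])
E
python3 - <<'E'
from h import *
s=ctrl.read_state(); print(s["clock"],s["eef_pos"],s["tool_rot"],s["width"])
ims=[ctrl.get_image(n) for n in("top","side")]
for n,im in zip(("top","side"),ims):
    save(im,n+"0")
    for q in("yellow_box","yellow_handle","yellow_release_top"):
        for r in ctrl.search_frame(q,im)[:3]: print(n,q,np.round(r["extent"]),round(r["conf"],2),px2w(im,*r["extent"][:2]).round())
cv2.imwrite("pics/both0.png",cv2.resize(np.vstack([i["color"] for i in ims])[:,:,::-1],None,fx=.78,fy=.78))
E
```

```text
0.0 [149.14361999 631.9884433  230.36635643] [-3.13963568e+00 -7.81893860e-07  2.90977867e+00] 85.5773303746832
top yellow_box [330. 161. 109. 159.] 0.96 [ 720. -171.  111.]
top yellow_handle [332. 220.  98.  38.] 0.98 [ 619. -194.   -0.]
top yellow_release_top [365. 183.  16.  17.] 0.62 [ 677. -231.  125.]
side yellow_box [308. 161. 146. 142.] 0.71 [ 676. -136.  121.]
side yellow_handle [336. 196.  91.  62.] 0.82 [ 631. -175.   64.]
side yellow_release_top [354. 148.  15.  16.] 0.77 [ 673. -226.  124.]
```

View pics/both0.png

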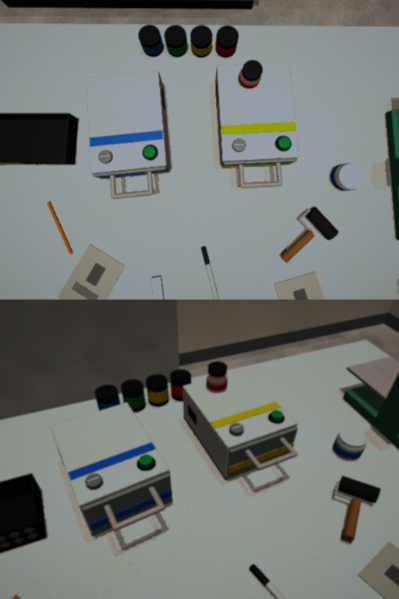

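The view shows the top picture on the upper half and the side picture on the lower. The yellow-taped box is on the right: button at about (365,183) full-res, handle bar at about row 237. A jar stands on the back of the box. Next I'll measure the bar and the box yaw from depth.

```bash
cat > m.py <<'E'
from h import *
def cloud(im,u0,u1,v0,v1):
    v,u=np.mgrid[v0:v1,u0:u1]; d=im["depth"][v0:v1,u0:u1]; 
    r=np.linalg.solve(im["camera_matrix"],np.stack([u.ravel(),v.ravel(),np.ones(u.size)]))*d.ravel()
    P=(np.array(im["R"]).T@(r-np.array(im["t"])[:,None])).T
    return P[d.ravel()>0]
E
python3 - <<'E'
from m import *
im=ctrl.get_image("top")
P=cloud(im,260,400,70,260)
b=P[(P[:,2]>104)&(P[:,2]<114)]
r=cv2.minAreaRect(b[:,:2].astype(np.float32)); print("top",r,b[:,2].mean(),cv2.boxPoints(r).round())
h=P[(P[:,2]>72)&(P[:,2]<95)&(P[:,0]<640)]
print(len(h),h.min(0),h.max(0))
bar=h[h[:,0]<h[:,0].min()+16]; print("bar",len(bar),bar.mean(0), np.polyfit(bar[:,1],bar[:,0],1))
g=P[(P[:,2]>119)&(P[:,2]<130)&(P[:,0]<700)]
lab=g[g[:,1]<-200]; print("btn",lab.mean(0),len(lab)); print("dial",g[g[:,1]>-190].mean(0))
E
```

```text
top ((756.666015625, -169.78656005859375), (247.52174377441406, 180.36402893066406), 3.8600926399230957) 110.96052346316044 [[ 627.  -88.]
 [ 639. -268.]
 [ 886. -251.]
 [ 874.  -71.]]
760 [ 574.4064095  -262.51994615   72.04416342] [638.86419079 -87.3019489   94.95948154]
bar 360 [ 582.53738128 -177.74278261   90.43267275] [-4.32973202e-02  5.74841595e+02]
btn [ 678.4768192  -229.15729046  124.45414967] 187
dial [ 671.62059864 -125.08747992  122.82764875]
```

The measurements agree with the given sizes: box top at 111 mm, bar top at about 91 mm, button at 124 mm, yaw about 0.06 rad. The bar centre is at about (582,-178). I'll swing round on an arc.

```bash
R='[-1,0,0,0,0,0.44]'; python3 -m crank '[[[-1,0,0,0,0,0.44],[-1,0,0,0,0,0.44],[-1,0,0,0,0,0.44],[-1,0,0,0,0,0.44],[-1,0,0,0,0,0.44],[-1,0,0,0,0,0.44],[-1,0,0,0,0,0.44],[-1,0,0,0,0,0.44],[-1,0,0,0,0,0.44],[-1,0,0,0,0,0.44],[-1,0,0,0,0,0.44],[-1,0,0,0,0,0.44]]]' 0.06
```

```text
clock: 1.45
eef_pos: [465.3, 467.7, 228.5]
tool_rot: [3.142, -0.01, 2.351]
force: [-0.0, 0.5, -0.8]
width: 40.3
```

```bash
python3 -m crank '[[[-1,0,0,0,0,0.3],[-1,0,0,0,0,0.3],[-1,0,0,0,0,0.3],[-1,0,0,0,0,0.3],[-1,0,0,0,0,0.3],[-1,0,0,0,0,0.3],[-1,0,0,0,0,0.3],[-1,-0.1,0,0,0,0.3],[-1,-0.1,0,0,0,0.3],[-1,-0.1,0,0,0,0.3],[-1,-0.1,0,0,0,0.3],[-1,-0.1,0,0,0,0.3]]]'
cat > go.py <<'E'
import sys; from h import *
from scipy.spatial.transform import Rotation as Ro
s=ctrl.read_state(); R=Ro.from_euler("xyz",s["tool_rot"])
x=np.array([float(a) for a in sys.argv[1:4]]); yaw=float(sys.argv[4])
print("pos",np.round(s["eef_pos"],1),"F",np.round(s["force"],1),"t",s["clock"],"q",np.round(s["qpos"],2))
print("units",np.round(R.inv().apply(x-s["eef_pos"])/30,2),"rot",np.round(np.degrees((R.inv()*Ro.from_euler("xyz",[np.pi,0,yaw])).as_rotvec())/6,2))
E
python3 go.py 582 -178 150 1.63
```

```text
clock: 2.45
eef_pos: [664.7, 152.2, 224.8]
tool_rot: [3.141, -0.01, 1.957]
force: [0.8, -0.5, 0.2]
width: 40.3
pos [664.7 152.2 224.8] F [ 0.8 -0.5  0.2] t 2.45 q [-0.41  0.7   0.27  1.43 -0.21  1.04  0.29]
units [-9.19 -6.7   2.39] rot [-0.01 -0.1   3.12]
```

```bash
python3 -m crank '[[[-0.85,-0.43,0.1,0,0,0.26],[-0.85,-0.43,0.1,0,0,0.26],[-0.85,-0.43,0.1,0,0,0.26],[-0.85,-0.43,0.1,0,0,0.26],[-0.85,-0.43,0.1,0,0,0.26],[-0.85,-0.43,0.1,0,0,0.26],[-0.85,-0.43,0.1,0,0,0.26],[-0.85,-0.43,0.1,0,0,0.26],[-0.85,-0.43,0.1,0,0,0.26],[-0.85,-0.43,0.1,0,0,0.26],[-0.85,-0.43,0.1,0,-0.1,0.26],[0,0,0,0,0,0]]]'
python3 go.py 582 -178 64 1.63
```

```text
clock: 3.45
eef_pos: [592.4, -176.8, 188.1]
tool_rot: [3.138, 0.007, 1.631]
force: [-0.4, -0.1, -0.4]
width: 40.0
pos [ 592.4 -176.8  188.1] F [-0.4 -0.1 -0.4] t 3.45 q [ 0.03  0.65  0.34  1.67 -0.26  0.86  0.54]
units [ 0.01 -0.36  4.14] rot [0.03 0.07 0.01]
```

```bash
python3 -m crank '[[[0,-0.32,0.4,0,0,0],[0,0,0.8,0,0,0],[0,0,0.8,0,0,0],[0,0,0.4,0,0,0],[0,0,0.1,0,0,0],[0,0,0,0,0,0]]]'
python3 - <<'E'
from h import *
a=ctrl.get_image("side")["color"][100:280,230:430]; b=ctrl.get_image("top")["color"][120:300,250:450]
cv2.imwrite("pics/c1.png",cv2.resize(np.hstack([a,b])[:,:,::-1],None,fx=2,fy=2))
E
python3 go.py 583 -178 64 1.63
```

```text
clock: 3.95
eef_pos: [583.6, -182.1, 112.5]
tool_rot: [3.133, 0.009, 1.625]
force: [0.8, -0.0, -0.2]
width: 40.1
pos [ 584.4 -182.3  113.7] F [ 0.1 -0.5 -0.6] t 4.05 q [ 0.07  0.73  0.3   1.75 -0.31  0.69  0.59]
units [ 0.16 -0.05  1.65] rot [ 0.1   0.1  -0.04]
```

View pics/c1.png

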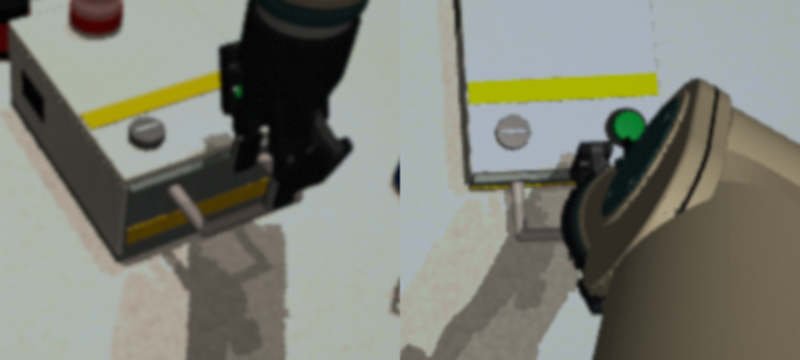

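Side half of the crop: the fingers straddle the bar, inner finger at about (270,150) between bar and panel and outer at about (290,190). The top half is hidden by the arm. I'll descend while watching the force.

```bash
python3 -m crank '[[[0.1,0,0.5,0,0,0],[0.05,0,0.4,0,0,0],[0,0,0.3,0,0,0],[0,0,0.2,0,0,0],[0,0,0.2,0,0,0],[0,0,0,0,0,0]]]'
python3 go.py 583 -178 66 1.63
```

```text
clock: 4.55
eef_pos: [589.3, -178.8, 67.9]
tool_rot: [3.122, 0.013, 1.627]
force: [0.4, 0.2, -0.3]
width: 40.3
pos [ 589.3 -178.8   67.9] F [ 0.4  0.2 -0.3] t 4.55 q [ 0.08  0.8   0.27  1.77 -0.33  0.59  0.6 ]
units [ 0.04 -0.21  0.06] rot [ 0.19  0.12 -0.03]
```

```bash
python3 -m crank '[[[0,-0.3,0,0.1,0.1,0],[0,-0.3,0,0.1,0,0],[0,-0.3,0,0,0,0],[0,-0.4,0,0,0,0],[0,-0.4,0,0,0,0],[0,-0.4,0,0,0,0],[0,-0.4,0,0,0,0],[0,-0.4,0,0,0,0],[0,-0.4,0,0,0,0],[0,-0.4,0,0,0,0],[0,-0.2,0,0,0,0]]]'
python3 go.py 455 -187 66 1.63
```

```text
clock: 5.47
eef_pos: [483.0, -186.9, 72.4]
tool_rot: [3.107, 0.014, 1.632]
force: [6.3, 1.0, -3.7]
width: 40.0
pos [ 483.  -186.9   72.4] F [ 6.3  1.  -3.7] t 5.4667 q [ 0.18  0.69  0.2   2.05 -0.35  0.39  0.72]
units [ 0.06 -0.94  0.18] rot [0.33 0.13 0.02]
```

```bash
python3 -m crank '[[[0,-0.3,0.05,0.1,0,0],[0,-0.3,0.05,0.1,0,0],[0,-0.25,0.05,0.1,0,0],[0,-0.15,0,0,0,0]]]'
python3 go.py 452 -187 66 1.63
```

```text
clock: 5.8
eef_pos: [465.2, -189.2, 72.7]
tool_rot: [3.111, 0.021, 1.636]
force: [6.4, 0.7, -4.6]
width: 39.9
pos [ 465.2 -189.2   72.7] F [ 6.4  0.7 -4.6] t 5.8 q [ 0.19  0.68  0.2   2.09 -0.34  0.36  0.73]
units [ 0.11 -0.44  0.21] rot [0.29 0.2  0.06]
```

```bash
python3 -m crank '[[[0,-0.25,0.05,0,0,0],[0,-0.25,0.05,0,0,0],[0,-0.2,0.05,0,0,0],[0,-0.2,0,0,0,0]]]'
python3 go.py 452 -187 66 1.63
```

```text
clock: 6.13
eef_pos: [450.4, -191.3, 72.3]
tool_rot: [3.086, 0.029, 1.642]
force: [13.8, 2.9, -10.3]
width: 40.2
pos [ 450.4 -191.3   72.3] F [ 13.8   2.9 -10.3] t 6.1333 q [ 0.23  0.66  0.17  2.15 -0.36  0.29  0.77]
units [0.14 0.05 0.21] rot [0.54 0.27 0.12]
```

Force jumped to 14 N at the position of the end stop, so the latch should be in. I'll back off to centre the fingers on the bar.

```bash
python3 -m crank '[[[0,0.3,0,0.1,0.1,0],[0,0.3,0,0.1,0,0],[0,0.2,0,0.1,0,0],[0,0.1,0,0,0,0],[0,0,0,0,0,0]]]'
python3 go.py 470 -187 66 1.63
python3 - <<'E'
from m import *
im=ctrl.get_image("top"); save(im,"t2"); 
h=cloud(im,230,420,180,384); h=h[(h[:,2]>78)&(h[:,2]<96)&(h[:,1]>-170)&(h[:,1]<-120)&(h[:,0]<560)]
print(len(h),h.min(0) if len(h) else 0)
cv2.imwrite("pics/c2.png",cv2.resize(np.hstack([ctrl.get_image("side")["color"][100:330,200:450],im["color"][100:330,230:430]])[:,:,::-1],None,fx=1.7,fy=1.7))
E
```

```text
clock: 6.55
eef_pos: [475.6, -190.3, 76.2]
tool_rot: [3.117, 0.018, 1.64]
force: [-0.1, 0.3, -0.8]
width: 40.4
pos [ 475.6 -190.3   76.2] F [-0.1  0.3 -0.8] t 6.55 q [ 0.17  0.68  0.22  2.06 -0.34  0.4   0.73]
units [ 0.13 -0.19  0.33] rot [0.24 0.17 0.1 ]
287 [ 464.70345538 -169.80208131   81.65602125]
```

View pics/c2.png

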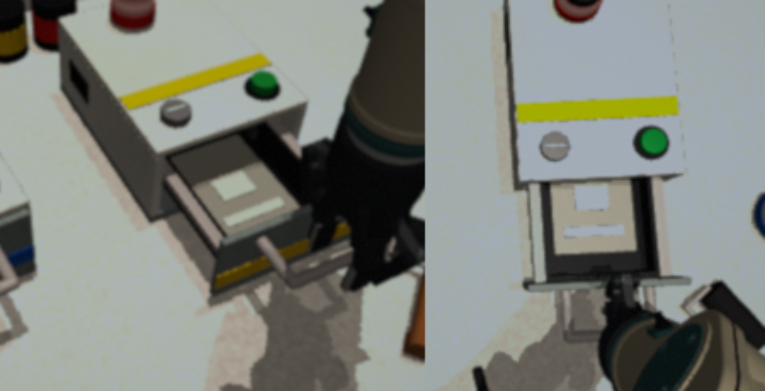

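The tray is out and latched: its front stands clear of the box in both views, with the slides visible. Force is about 0 and the fingers are free round the bar. The button is visible at (652,142) in the crop. Now I'll lift.

```bash
python3 -m crank '[[[0,0,-0.3,0,0,0],[0,0,-0.5,0,0,0],[0,0,-0.8,0,0,0],[0,0,-1,0,0,0],[0,0,-1,0,0,0],[0,0,0,0.2,0.1,0]]]'
python3 -m crank '[[[0,0,0,0,0,0],[0,0,0,0,0,0]]]' 1
python3 go.py 678.5 -229.2 150 1.63
```

```text
clock: 7.15
eef_pos: [463.6, -188.5, 188.6]
tool_rot: [-3.134, 0.002, 1.634]
force: [0.6, 0.4, 0.4]
width: 40.6
clock: 7.32
eef_pos: [463.7, -189.0, 191.2]
tool_rot: [-3.138, 0.003, 1.633]
force: [0.6, 0.3, -1.0]
width: 16.7
pos [ 463.7 -189.   191.2] F [ 0.6  0.3 -1. ] t 7.3167 q [ 0.09  0.5   0.35  1.98 -0.24  0.71  0.64]
units [-1.78  7.07  1.35] rot [-0.04  0.03  0.03]
```

```bash
python3 -m crank '[[[-0.2,0.75,0,0,0,0],[-0.2,0.75,0,0,0,0],[-0.2,0.75,0,0,0,0],[-0.2,0.75,0,0,0,0],[-0.2,0.75,0,0,0,0],[-0.2,0.75,0,0,0,0],[-0.2,0.75,0,0,0,0],[-0.2,0.75,0,0,0,0],[-0.1,0.75,0.3,0,0,0],[0,0.3,0.3,0,0,0],[0,0,0,0,0,0],[0,0,0,0,0,0]]]'
python3 go.py 678.5 -229.2 140 1.63
```

```text
clock: 8.32
eef_pos: [670.7, -226.5, 156.8]
tool_rot: [-3.115, -0.01, 1.625]
force: [-0.3, -0.0, -0.4]
width: 0.0
pos [ 670.7 -226.5  156.8] F [-0.3 -0.  -0.4] t 8.3167 q [ 0.12  0.83  0.33  1.38 -0.28  1.01  0.56]
units [-0.11  0.27  0.55] rot [-0.26 -0.09 -0.04]
```

```bash
python3 -m crank '[[[-0.15,0.35,0.3,-0.2,0,0],[0,0,0.3,0,0,0],[0,0,0.1,0,0,0],[0,0,0,0,0,0]]]'
python3 go.py 678.5 -229.2 115 1.63
python3 - <<'E'
from m import *
im=ctrl.get_image("side"); b=ctrl.get_image("top")
cv2.imwrite("pics/c3.png",cv2.resize(np.hstack([im["color"][100:300,230:430],b["color"][120:320,250:450]])[:,:,::-1],None,fx=2,fy=2))
E
```

```text
clock: 8.65
eef_pos: [675.0, -229.9, 134.0]
tool_rot: [-3.129, -0.012, 1.623]
force: [-0.1, 0.4, 0.1]
width: 0.2
pos [ 675.  -229.9  134. ] F [-0.1  0.4  0.1] t 8.65 q [ 0.13  0.85  0.32  1.39 -0.3   0.96  0.57]
units [0.01 0.13 0.63] rot [-0.12 -0.12 -0.07]
```

View pics/c3.png

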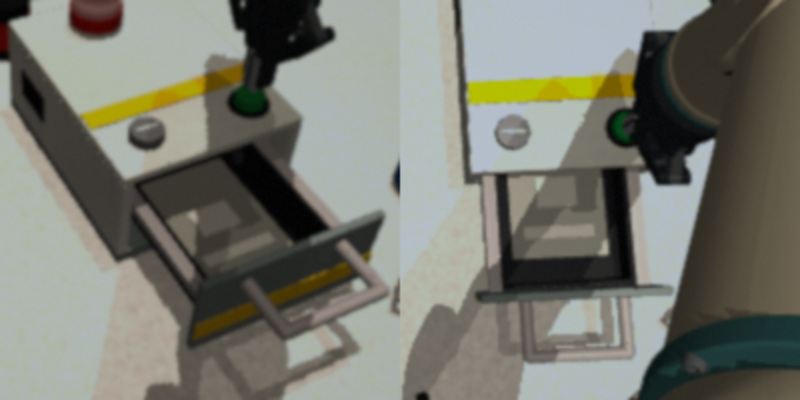

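The tray stands locked with no hand on it, and the closed fingertips hang just above the button (side view about (252,90)). Now I'll press.

```bash
python3 -m crank '[[[0,0.1,0.25,0,0,0],[0,0,0.2,0,0,0],[0,0,0.2,0,0,0],[0,0,0.15,0,0,0],[0,0,0.1,0,0,0]]]'
python3 go.py 678.5 -229.2 115 1.63
```

```text
clock: 9.17
eef_pos: [680.0, -230.1, 114.7]
tool_rot: [-3.136, -0.01, 1.624]
force: [-8.2, 4.2, 28.3]
width: -0.0
pos [ 680.  -230.1  114.7] F [-8.2  4.2 28.3] t 9.1667 q [ 0.13  0.88  0.31  1.4  -0.31  0.93  0.58]
units [ 0.03 -0.05 -0.01] rot [-0.06 -0.1  -0.06]
```

Button bottomed out (z 114.7, 28 N). I'll lift and look.

```bash
python3 -m crank '[[[0,0,-0.3,0,0,0],[0,0,-0.5,0,0,0],[0,0,-0.8,0,0,0],[0,0,-1,0,0,0],[0,0,-1,0,0,0],[0,0,-0.5,0,0,0],[0,0,0,0,0,0],[0,0,0,0,0,0],[0,0,0,0,0,0],[0,0,0,0,0,0],[0,0,0,0,0,0],[0,0,0,0,0,0]]]'
python3 -m crank '[[[0,0,0,0,0,0],[0,0,0,0,0,0],[0,0,0,0,0,0],[0,0,0,0,0,0],[0,0,0,0,0,0],[0,0,0,0,0,0],[0,0,0,0,0,0],[0,0,0,0,0,0],[0,0,0,0,0,0],[0,0,0,0,0,0],[0,0,0,0,0,0],[0,0,0,0,0,0]]]'
python3 - <<'E'
from m import *
b=ctrl.get_image("top"); im=ctrl.get_image("side")
h=cloud(b,260,400,180,384); h=h[(h[:,2]>78)&(h[:,2]<96)&(h[:,1]>-170)&(h[:,1]<-120)&(h[:,0]<640)]
print("bar front x",h[:,0].min() if len(h) else None)
cv2.imwrite("pics/c4.png",cv2.resize(np.hstack([im["color"][100:384,50:430],b["color"][80:364,80:430]])[:,:,::-1],None,fx=1.09,fy=1.09))
E
```

```text
clock: 10.17
eef_pos: [678.6, -229.7, 234.1]
tool_rot: [-3.127, -0.014, 1.624]
force: [0.0, -0.4, -0.5]
width: -0.2
clock: 11.17
eef_pos: [677.6, -229.2, 231.3]
tool_rot: [-3.123, -0.016, 1.624]
force: [-0.2, -0.7, 0.3]
width: 0.3
bar front x 574.403709609556
```

View pics/c4.png

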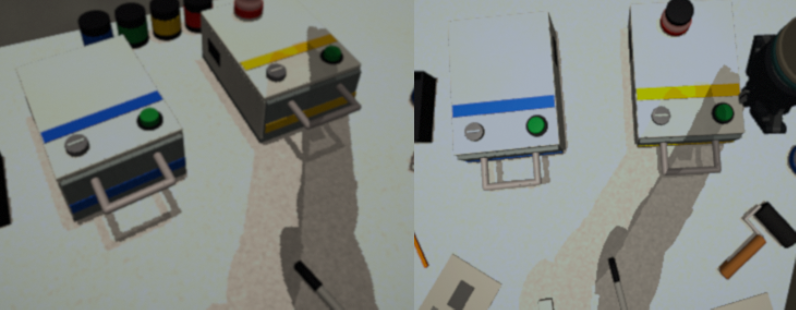

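The yellow tray is home: the bar front is back at 574.4 mm, its starting value. The button is up at (723,113), the blue tray is shut, and the hand is clear.

```bash
python3 -c "
from cell import ctrl
print(ctrl.finish_job())"
```

```text
the job is handed in; nothing more can be done
None
```

I pulled the yellow-taped box's tray out by its handle until it locked, let go, then pressed the green button. The tray ran home again and the job is handed in; no verdict was reported.

- **Pull:** I hooked the handle bar with one finger and pulled until the force rose to about 14 N at the end stop. With the fingers backed off and lifted away, the tray stayed out on its own.
- **Press:** the closed fingertips pushed the button to its bottom. The force reached about 28 N upwards on the fingertips, far more than the 3.5 N the button needs, but under the limits. I then lifted the hand to 231 mm.
- **Last checks, at about 11.2 s:** the front of the yellow handle was back at x = 574.4 mm, the same as at the start. In the last pictures the green button looked up and the blue tray shut. The hand was clear, with under 1 N on the wrist.
- **Not measured:** I judged the button and the blue tray by eye only. No check failed or disagreed.

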